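# Unclip the shaker's hold-down bar and weigh the yellow-lidded cup

### The job

Two cups on the bench shaker are locked under its hold-down bar. Pull the looped spring clip sideways out of the post (a fingertip through the loop will do) and leave it lying on the shaker's console or on the bench, swing the freed bar all the way up and back so that it stays open, then take the shaker's yellow-lidded cup and stand it upright near the middle of the scale's pan. Leave its red-lidded cup in place and do not let either cup tip or the clip fall off the bench.

Things in the scene. Friction and masses are not known exactly. Their poses are not given: they have to be found in the camera images.
- shaker: Low white bench shaker, fixed, 255 (x) by 270 mm. Origin on the bench under the middle of its platform; x to its back, y to its left, z up. Console (display, knob) on the robot's side, x -170 to -70 mm. Platform top at z 45 mm with a blue two-hole insert (67 mm holes, 14 mm deep, at x 0, y -38 and +38 mm) for the cups. The bar's hinge bracket stands at y +105 mm.
- console_top (a point): Middle of the console's flat top, 112 mm above the bench; 100 mm deep (shaker's x), with a 4 mm rim at its front and sides. In front of the post it has a finger notch, 38 mm wide (shaker's y -108 to -70 mm), open at front and back, floor 92 mm above the bench: fingers that hook the clip's loop can travel along it while the loop slides over the flats on both sides.
- clip: Loose looped spring clip (R-clip), 6 mm steel wire, 121 mm long, 62 g, level at the start. Origin on its straight leg where that passes the post (at first at pin_hole); x along that leg to its end 33 mm away; loop on the -x side. A wavy spring leg on the +y side hugs the post. Comes out along its own -x: 7 to 16 N over the first 20 mm, clear of the post after 45 mm, of the bar after 68 mm.
- clip_loop (a point): Centre of the clip's round loop, mid-wire, 60 mm on the -x and 6 mm on the +y side of the clip's origin. The loop lies flat, 44 mm inside and 56 mm outside diameter, 126 mm above the bench at the start; free inside and down to the notch floor (92 mm). Pulled clear, it drops 11 mm on to the console; drawn 80 to 95 mm from the start it lies there safely.
- pin_hole (a point): Centre of the cross-drilled hole in the upright steel post (18 mm diameter, top 151 mm above the bench), 126 mm above the bench. The hole runs along the shaker's x, 7.5 mm wide and 8 mm high. At the start the clip's axes are parallel to the shaker's.
- hold_bar (a joint): Angle of the aluminium hold-down bar (rad): 0 = closed, level over both cups, slotted end round the post under the clip's leg; grows as that end rises; stop at 1.9, leaning back from the cups. Stiff hinge: it stays where left; 3 N lifts it at the tab, or its end can be pushed. Blocked while the clip is in. 227 mm from hinge to end, 6 mm thick, 24 mm wide (64 at the slot), top 123 mm above the bench.
- bar_tab (a point): Grip point on the black tab that stands on the bar: 10 mm thick (along the shaker's x), 26 mm along the bar, top 35 mm above the bar's upper face. The point is 24 mm above that face, 150 mm from the hinge along the bar and 27 mm above its mid-plane, and moves with the bar. Pinched on its flat faces it can turn between the fingers as the bar swings.
- bar_hinge (a point): Middle of the bar's hinge, 120 mm above the bench. The hinge axis runs along the shaker's x; the closed bar extends from here along the shaker's -y, and opens up and over towards +y.
- cup_yellow: White specimen cup with yellow screw lid, 62 mm diameter, 68 mm high, 60 to 130 g. Origin at the centre of its underside, z up. In either hole of the insert, the red cup in the other, 14 mm away. Grip it round the lid (its top 20 mm) with the fingers closing along the shaker's x; those sides are free for 35 mm. Its underside stands 45 mm above the bench, 14 mm deep in the insert.
- cup_red: White specimen cup with a red screw lid, same size as the yellow one; it stays where it is.
- pan_center (a point): Centre of the bench scale's flat dark pan, on its surface, about 59 mm above the bench; z up. The pan is 190 mm along this point's x (about the world's y) and 172 mm along its y (about the world's x).
There are look-alikes about, which are no part of the job. Leave any orange look-alike of the cup_yellow alone.

How it is judged (in metres and radians):
On the way, in this order (a step that is already met when the one before it is completed fails the run):
1. the clip is out of the post (its origin more than 45 mm from the hole's centre) while the bar is still down (distance between clip and pin_hole above 0.045 m and value of joint hold_bar below 0.15 rad), for 0.2 s.
2. the bar has been swung up beyond 1.55 rad, the cup still in the shaker (value of joint hold_bar above 1.55 rad and distance of cup_yellow from where it was at the start of the episode below 0.02 m), for 0.2 s.
At the end, for the whole second after the job is handed in: Yellow cup at rest on the pan, upright within 0.1 rad, at most 70 mm (pan x) and 60 mm (pan y) off its centre; bar beyond 1.55 rad; clip still, origin over 45 mm from the hole, between bench level and 120 mm height; red cup upright, within 15 mm of its start (x of cup_yellow in the frame of pan_center between -0.07 and 0.07 m and y of cup_yellow in the frame of pan_center between -0.06 and 0.06 m and z of cup_yellow in the frame of pan_center between -0.006 and 0.008 m and angle between each of cup_yellow, cup_red's own z axis and vertical below 0.1 rad and linear speed of cup_yellow below 0.02 m/s and value of joint hold_bar above 1.55 rad and distance between clip and pin_hole above 0.045 m and height (world z) of clip between -0.005 and 0.12 m and linear speed of clip below 0.03 m/s and distance of cup_red from where it was at the start of the episode below 0.015 m); the robot touches nothing.
It fails at once if a cup is tipped by more than 0.5 rad (angle between any of cup_yellow, cup_red's own z axis and vertical above 0.5 rad).
It fails at once if the clip falls off the bench (height (world z) of clip below -0.05 m).
It also fails if it takes over 72 s, if anything falls off the work surface, if the arm or the gripper's body presses on something with over 40 N, if the wrist force passes 120 N, or if a joint passes its speed limit or range.

### The arm

A 6-joint arm with a two-finger parallel gripper is mounted at the origin on a cart in front of the work surface, level with it; the furniture and walls round the work are solid. World frame = base frame: x ahead of the robot, y to its left, z up, the work surface at z = 0. Lengths are in mm, angles in rad, forces in N, time in s.
With the tool pointing down it reaches from about 350 to 875 mm from the base axis. Payload 4.2 kg.
Tool frame: the origin (TCP) lies midway between the tips of the shut fingers; the grasp point (between the pads) lies 19 mm behind it (arm.grip_depth is the distance from the TCP to the grasp point, in mm); z points along the fingers, x is the direction in which the jaws open and shut, and the axes are right-handed (so a half turn about z gives the same grasp; the last joint's range is limited). The gripper opens to 85 mm and grips with 20 to 120 N. Pads are 22 mm wide; open, the fingers measure 114 mm over their backs; the gripper's body (76 mm by 85 mm) begins 54 mm behind the grasp point. The pads swing forward as they close: fully open they stand 13 mm farther back than shut.
Start: joints at [-0.893, 0.385, 0.008, 0, -1.194, -0.259], TCP at [254.178, -570.958, 231.312] pointing down, gripper open.
Joint ranges: [-3.14, 3.14], [-1.21, 2.06], [-1.07, 1.41], [-3.16, 2.05], [-2.99, -0.16], [-3.1, 3.1]. Speed limits (rad/s): [2.79, 2.79, 3.14, 3.14, 3.14, 3.14].

### API

Orientations are given as a unit quaternion [x, y, z, w].
In Python, from bench import arm, eyes, find_in, silhouettes gives the robot as it stands. The module is installed in compiled form; this text tells all that it offers.
- The arm moves only by the tool play_rows, never from a script. Its arguments are lists of equal length, an entry for each row: "offset": the shift along the world's x, y, z in mm, a list of three; "turn": the turn about the world's z in rad. In form: {"offset": [[x, y, z], ...], "turn": [turn, ...]}. A call has 1 to 12 rows; each row shifts and turns the pose as measured when the row begins; what a row does not reach is not made up. A row lasts 1/10 s, in which the tool goes at most 50 mm and 8.59 degrees, less where a joint would pass 70% of its speed; a pose out of reach is approached as far as the arm can. A call is refused whole if a number of a shift passes 50 or a number of a turn 0.15, either way. A call with a gripper value outside its range is refused whole. "grip" is the gripper's target within -1 to 1 (fully open at 1, half-way at 0, shut at -1), set as the call begins (left out, the last holds). The fingers move at their own pace and stop on an object; the grip force is fixed at half the most. Time passes only in rows, so rows that do not move let the fingers close. It gives the time, the measured TCP pose, the force and the opening at its end, in the units of the state.
- arm.read_state(): the state, without advancing time (a new reading comes with each control period).
- eyes.get_image(name): name is "scene" or "top" or "wrist"; returns (picture, depth): 400x640x3 uint8, red, green, blue; 400x640 float32, mm along the optical axis (not along the pixel's ray), 0 where there is no reading.
- eyes.camera_params(name): a dict with "camera_matrix" (3x3 intrinsics, pixels), "camera_from_world" (4x4, takes a point from world to camera coordinates). Camera axes: x right, y down, z forward; pixel columns grow to the right and rows downward; lengths in mm; the calibration is good to about 2 mm. A picture is of the moment at which its call begins: read the wrist's pose just before it. camera_params takes no time and is no camera call; for the wrist camera it gives the pose at the moment of the call.
- arm.job_done(): hands the job in, once; it reports no verdict.
Trained networks look in the newest picture that a camera, given by its name, has taken for a name from the list of things; names that differ only in an ending like _2 or _b are one class to them, and where a whole thing is asked for, a point or a joint stands for the part that bears it (a point fixed in the world has none). Each returns a list of dicts, best first, with "score" (0 to 1); they miss things now and then, are a little off and sometimes report something else, mostly with a low value. They report only what shows in the picture. A call takes as long as a camera call. They do not tell look-alikes from the thing itself.
- find_in(camera, query): "bbox" ([centre column, centre row, width, height] in pixels, round what is visible of it).
- silhouettes(camera, query): "mask" (400x640 bool, what is visible of it) and "bbox" ([centre column, centre row, width, height] in pixels, round what is visible of it).
The state is a dict: "clock": time; "joints": joint angles; "joint_vel": joint speeds; "joint_efforts": joint torques, N m; "position": TCP position; "ee_rot": TCP orientation; "contact_force": force on the tool from outside, world axes, zero at the start; "wrist_torque": the same for the moment, N m; "gripper_width": finger opening in mm.
Only numpy, scipy, OpenCV 4.12 (cv2) and the standard library are available. Lean on these libraries where they do the work, as an engineer would, in place of code of your own. Each camera call takes 0.05 s, during which the arm holds its last target. There are 200 camera calls.

## Working session

There is one attempt and no reset: what is moved stays moved. The work goes in short steps, Python scripts to look and compute and a tool call to move; the robot and the scene stay as the last step left them, time stands still between calls to the robot, and variables do not carry over. Pictures are saved under pics/ and viewed, on a budget of 10 in all, crops included, one or two more only if the job needs it, and the job is handed in when it is done.

Besides the shell and the picture viewer there is one more tool, called by a JSON object that holds its "api" and its "payload". play_rows: Moves the arm, as the interface text tells. Its arguments: {"type":"object","properties":{"offset":{"type":"array","items":{"type":"array","items":{"type":"number"}}},"turn":{"type":"array","items":{"type":"number"}},"grip":{"type":"number"}},"required":["offset","turn"]}

```bash
mkdir -p pics
cat > h.py <<'E'
import numpy as np, cv2
from bench import arm, eyes, find_in, silhouettes
def world(cam, depth, us, vs):
    p=eyes.camera_params(cam); K=np.array(p["camera_matrix"]); T=np.linalg.inv(np.array(p["camera_from_world"]))
    us=np.asarray(us);vs=np.asarray(vs); d=depth[vs,us]
    c=np.stack([(us-K[0,2])/K[0,0]*d,(vs-K[1,2])/K[1,1]*d,d,np.ones_like(d)],-1)
    return (c@T.T)[...,:3]
def full(cam,depth):
    v,u=np.mgrid[:400,:640]; return world(cam,depth,u,v)
E
python3 - <<'E'
from h import *
for c in ["scene","top"]:
    im,d=eyes.get_image(c); np.savez(f"{c}0.npz",im=im,d=d); cv2.imwrite(f"pics/{c}0.png",im[...,::-1])
    W=full(c,d); p=eyes.camera_params(c); print(c,np.linalg.inv(np.array(p["camera_from_world"]))[:3,3].round())
    for q in ["shaker","clip","hold_bar","bar_tab","cup_yellow","cup_red","pan_center","pin_hole"]:
        try:
            for r in silhouettes(c,q)[:3]:
                m=r["mask"]&(d>0); P=W[m]
                print(q,round(r["score"],2),np.round(r["bbox"]),np.median(P,0).round(),P.min(0).round(),P.max(0).round())
        except Exception as e: print(q,e)
print(arm.read_state())
E
```

```text
scene [-127.  655.  663.]
shaker 0.63 [274. 246. 176. 147.] [447. 216.  92.] [379.  -8.  -4.] [725. 320. 160.]
clip 0.78 [297. 189.  50.  20.] [555.  87. 128.] [505.  50. 120.] [618. 105. 132.]
clip 0.48 [258. 206.  91.  50.] [570. 170. 124.] [538.  52.  -1.] [726. 287. 160.]
hold_bar 0.73 [259. 208.  96.  58.] [570. 165. 124.] [535. -87.  -2.] [763. 287. 160.]
bar_tab 0.69 [244. 230.  27.  36.] [545. 224.  92.] [481. 164.  48.] [595. 266. 120.]
bar_tab 0.63 [256. 204.  90.  55.] [570. 169. 124.] [538.  56. 112.] [610. 287. 160.]
cup_yellow 0.93 [269. 212.  26.  35.] [561. 150.  92.] [495.  -4.  -1.] [723. 193. 119.]
cup_yellow 0.6 [384. 229.  33.  42.] [412. -46.  55.] [ 391. -175.   -4.] [502. -27.  71.]
cup_red 0.76 [245. 230.  25.  30.] [544. 224.  92.] [533. 180.  52.] [574. 245. 115.]
cup_red 0.49 [274. 246. 174. 144.] [448. 216.  93.] [379. -41.  -2.] [741. 320. 160.]
pin_hole 0.87 [275. 244. 176. 144.] [448. 216.  93.] [379. -91.  -2.] [729. 320. 160.]
pin_hole 0.68 [297. 188.  42.  25.] [554.  89. 128.] [508. -38.  -1.] [703. 105. 132.]
top [ 452.   44. 1053.]
shaker 0.66 [2
[... 782 characters left out ...]
ints': array([-8.93399178e-01,  3.84677098e-01,  7.87831109e-03, -4.93653399e-05,
       -1.19398544e+00, -2.58609056e-01]), 'joint_vel': array([ 2.65413953e-03,  7.84547537e-04, -2.33070035e-04, -7.52668184e-04,
        3.94523308e-05,  1.36451371e-03]), 'joint_efforts': array([-1.67070143e-04, -3.92072046e+01,  1.88614511e+01,  4.19059575e+00,
       -3.77824817e-04,  9.17003220e-07]), 'position': array([ 254.18262358, -570.94127973,  231.31007205]), 'ee_rot': array([5.44684780e-01, 8.38640859e-01, 1.99161218e-05, 1.29119112e-05]), 'contact_force': array([ 0.14152886, -0.29649691,  0.52772923]), 'wrist_torque': array([0.02471582, 0.06819539, 0.00693613]), 'gripper_width': 85.3270586585383}
```

Run:
```python
from h import *
z=np.load("top0.npz"); im,d=z["im"],z["d"]
a=cv2.resize(im[130:300,180:420],None,fx=3.3,fy=3.3,interpolation=cv2.INTER_CUBIC); cv2.imwrite("pics/top0c.png",a[...,::-1])
W=full("top",d)
# heights: console top plane, bar, tab, post, pan
def rep(n,m):
    m=m&(d>0); 
    n_,l,s,c=cv2.connectedComponentsWithStats(m.astype(np.uint8))
    for i in range(1,n_):
        if s[i,4]>25:
            P=W[l==i]; r=cv2.minAreaRect(P[:,:2].astype(np.float32)); print(n,s[i,4],s[i,:4],P.mean(0).round(1),"rect",np.round(r[0],1),np.round(r[1],1),round(r[2],1))
reg=(W[...,0]>330)&(W[...,0]<750)&(W[...,1]>-20)&(W[...,1]<360)
rep("console",reg&(abs(W[...,2]-111)<3)&(W[...,0]<540))
rep("bar",reg&(abs(W[...,2]-123)<3)&(W[...,0]>520))
rep("high",reg&(W[...,2]>136))
rep("pan",(abs(W[...,2]-59)<5)&(W[...,1]<20))
```

```text
console 447 [308 209  21  43] [480.9  29.7 111.3] rect [481.1  28.6] [99.5 31.4] 12.6
console 3132 [208 216  92  59] [449.5 177.4 111.6] rect [448.8 179. ] [ 99.7 199.8] 12.0
bar 257 [288 168  22  30] [593.   68.6 122.7] rect [591.7  72.1] [68.5 36.8] 15.3
bar 800 [206 172  87  38] [568.9 185.6 122.5] rect [563.3 186. ] [ 63.8 197.6] 14.9
high 73 [237 114   6  16] [733.1 209.4 144.6] rect [733.1 209.8] [33.4 10.7] 1.8
high 67 [250 114   5  15] [733.1 180.  143.9] rect [733.7 180.4] [31.8  9.3] 2.0
high 54 [291 177   8   9] [591.5  81.8 148.9] rect [592.1  81.8] [16.8 16.1] 1.3
high 65 [267 182  13   8] [580.7 130.4 153.1] rect [581.4 130.8] [10.3 25.8] 12.6
pan 41 [320  51  21   3] [943.   -6.9  59.2] rect [943.   -7.4] [ 3. 52.] 1.3
pan 103 [342  50  54   4] [ 943.2 -105.2   59. ] rect [ 943.2 -107.2] [138.2   4.7] 89.9
pan 112 [429  50  63   4] [ 942.8 -348.3   59.4] rect [ 943.1 -346.2] [164.7   3.6] 89.6
pan 47 [493  50  26   3] [ 942.9 -464.3   59.1] rect [ 942.7 -465.1] [ 3.5 68.3] 0.4
pan 194 [520  50 101   4] [ 942.9 -638.5   58.7] rect [ 942.9 -636.3] [268.3   4. ] 89.8
pan 37 [622  50  18   4] [ 942.7 -796.5   59.3] rect [ 942.8 -796.6] [49.7  3.4] 89.1
pan 55 [333  62  13  12] [896.7 -30.   59.3] rect [900.4 -30.2] [31.3 26.8] 88.1
pan 55 [386  96  18  13] [ 804.5 -166.    59.2] rect [ 805.4 -167. ] [49.2 15.6] 58.3
pan 111 [398 101  32  17] [ 785.5 -214.4   59.6] rect [ 786.6 -223.3] [27.3 82.6] 14.6
pan 4378 [365 132  78  69] [ 641.8 -187.8   61.5] rect [ 643.4 -189.4] [172.2 190.4] 1.1
pan 40 [473 157   2  29] [ 624.1 -365.6   58.6] rect [ 627.8 -365.2] [ 2.6 72.3] 87.5
pan 41 [473 193  12  24] [ 539.8 -367.6   59.8] rect [ 539.8 -367.8] [63.1 16.7] 22.3
pan 31 [487 217  27  10] [ 504.8 -428.    59.3] rect [ 504.  -427.8] [65.9  9.4] 69.3
pan 58 [630 228  10  22] [ 457.6 -765.5   58.9] rect [ 453.7 -766. ] [52.4 15.7] 3.1
```

View pics/top0.png

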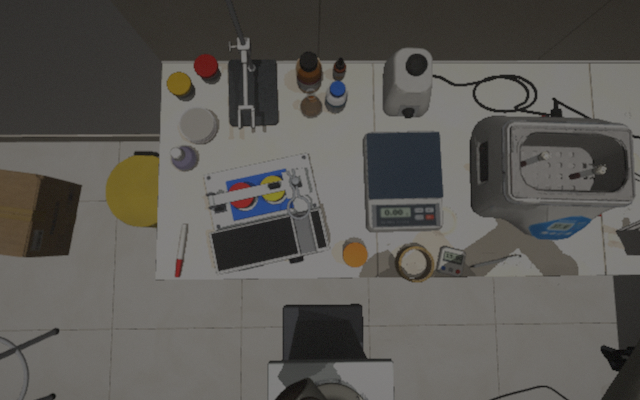

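View pics/top0c.png

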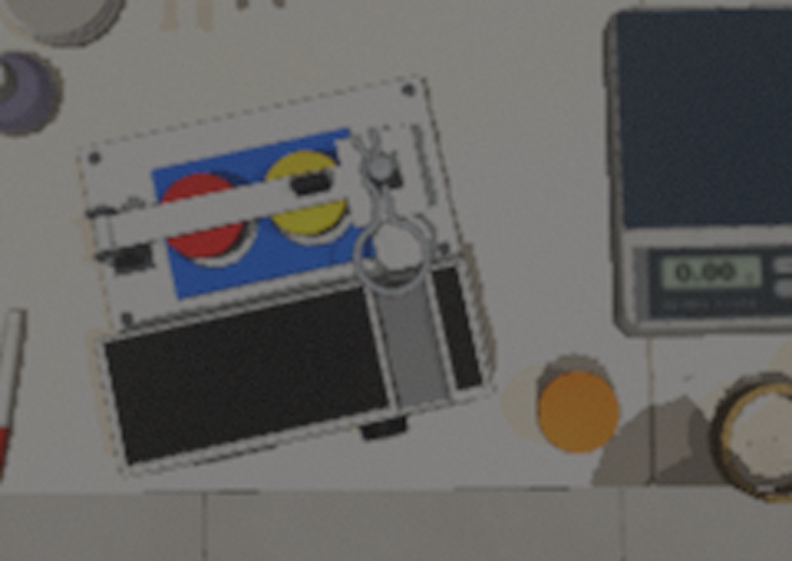

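View pics/scene0.png

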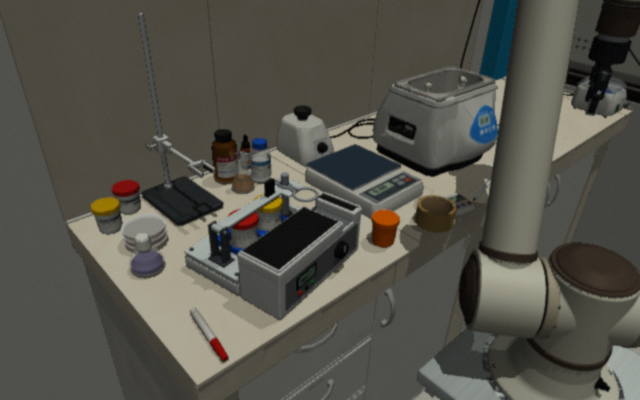

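Run:
```python
from h import *
from scipy.optimize import least_squares
for c in ["top","scene"]:
    z=np.load(f"{c}0.npz"); im,d=z["im"],z["d"]; W=full(c,d)
    hsv=cv2.cvtColor(im,cv2.COLOR_RGB2HSV)
    m=(abs(W[...,2]-127)<4.5)&(np.hypot(W[...,0]-532,W[...,1]-75)<34)
    P=W[m][:,:2]
    s=least_squares(lambda q:np.hypot(P[:,0]-q[0],P[:,1]-q[1])-25,[532,75],loss="soft_l1").x
    print(c,"loop",len(P),s.round(1),W[m][:,2].mean().round(1))
    # lids: depth in 105..118, yellow / red hue
    for n,hm in [("yellow",(hsv[...,0]>18)&(hsv[...,0]<35)),("red",(hsv[...,0]<8)|(hsv[...,0]>172))]:
        mm=hm&(hsv[...,1]>130)&(abs(W[...,2]-113)<3.5)&(W[...,0]>500)&(W[...,0]<620)&(W[...,1]>90)&(W[...,1]<260)
        Q=W[mm][:,:2].astype(np.float32)
        if len(Q)>8: print(n,len(Q),np.round(cv2.minEnclosingCircle(Q),1) if 0 else cv2.minEnclosingCircle(Q),W[mm][:,2].mean())
    for n,m in [("post",(W[...,2]>143)&(np.hypot(W[...,0]-592,W[...,1]-82)<14)),("tab",(W[...,2]>150)&(np.hypot(W[...,0]-581,W[...,1]-131)<20))]:
        if m.sum(): print(n,m.sum(),W[m].mean(0).round(1),(W[m].min(0)/2+W[m].max(0)/2).round(1))
    m=(abs(W[...,2]-60)<5)&(abs(W[...,0]-640)<100)&(abs(W[...,1]+190)<110)
    print("pan",cv2.minAreaRect(W[m][:,:2].astype(np.float32)),np.median(W[m][:,2]))
```

```text
top loop 181 [533.2  75.6] 127.4
yellow 195 ((580.4204711914062, 136.5874481201172), 29.58755874633789) 112.117658186973
red 200 ((564.6636352539062, 210.83737182617188), 29.644878387451172) 112.10510176631908
post 49 [592.1  81.9 149.9] [592.3  81.8 149.5]
tab 53 [581.5 130.7 155.6] [581.9 131.1 154.8]
pan ((634.169189453125, -189.5841064453125), (190.6956024169922, 190.4361572265625), 1.048720359802246) 61.84257101696949
scene loop 181 [532.5  77.9] 127.8
yellow 154 ((578.2845458984375, 139.89089965820312), 30.217281341552734) 112.58016431311337
red 184 ((562.924072265625, 214.29638671875), 30.304224014282227) 112.52665468604644
post 51 [590.4  85.1 149.5] [592.4  84.2 148.6]
tab 63 [580.3 133.6 155.5] [580.6 132.9 155.3]
pan ((636.2830810546875, -188.443603515625), (189.53970336914062, 194.20330810546875), 2.040869951248169) 62.79375597422529
```

{"api": "play_rows", "payload": {"offset": [[0,0,20],[0,30,0],[10,45,0],[20,45,0],[25,42,0],[28,40,0],[30,40,0],[32,40,0],[33,40,0],[32,40,0],[20,40,0],[20,40,0]], "turn": [0,0.1,0.13,0.13,0.13,0.13,0.13,0.13,0.13,0.13,0.13,0.1], "grip": -1}}

```text
clock: 2.1
position: [501.4, -124.7, 253.0]
ee_rot: [-0.132, 0.991, -0.001, 0.003]
contact_force: [0.4, 0.3, 0.8]
gripper_width: -0.1
```

{"api": "play_rows", "payload": {"offset": [[0,45,0],[8,45,0],[8,45,0],[8,42,0],[8,24,-10],[0,0,-20],[0,0,-10],[0,0,0]], "turn": [-0.02,-0.02,-0.012,0,0,0,0,0]}}

```text
clock: 2.9
position: [536.6, 91.5, 213.4]
ee_rot: [-0.111, 0.994, -0.001, 0.007]
contact_force: [0.5, -1.1, 0.3]
gripper_width: -0.1
```

Run:
```python
from h import *
s=arm.read_state(); print(s["position"],s["ee_rot"],s["joints"])
im,d=eyes.get_image("wrist"); np.savez("w1.npz",im=im,d=d); cv2.imwrite("pics/w1.png",im[...,::-1])
p=eyes.camera_params("wrist"); print(np.linalg.inv(p["camera_from_world"])[:3].round(2))
W=full("wrist",d)
m=(abs(W[...,2]-127)<5)&(np.hypot(W[...,0]-533,W[...,1]-77)<36)&(d>0)
print(m.sum(),W[m].mean(0))
from scipy.optimize import least_squares
P=W[m][:,:2]
if len(P)>20: print(least_squares(lambda q:np.hypot(P[:,0]-q[0],P[:,1]-q[1])-25,[532,75],loss="soft_l1").x)
m=(W[...,2]>143)&(W[...,2]<160)&(np.hypot(W[...,0]-592,W[...,1]-82)<14); print("post",m.sum(),W[m].mean(0))
m=(W[...,2]>150)&(W[...,2]<165)&(np.hypot(W[...,0]-581,W[...,1]-131)<22); print("tab",m.sum(),W[m].mean(0))
```

```text
[536.64781619  91.53061982 213.35391265] [-1.10928083e-01  9.93806686e-01 -9.68711727e-04  6.50334435e-03] [ 0.47050531  0.25584303 -0.23040308  0.00726958 -1.07306647 -0.25162086]
[[-9.8000e-01 -2.1000e-01 -5.0000e-02  5.5133e+02]
 [-2.2000e-01  9.3000e-01  2.8000e-01  1.9640e+01]
 [-1.0000e-02  2.8000e-01 -9.6000e-01  3.5672e+02]]
1945 [540.46751248  74.64864933 127.83065799]
[535.97635626  74.01219132]
post 547 [593.1105896   79.47923934 150.65673283]
tab 514 [582.85796804 127.35357886 156.92772588]
```

View pics/w1.png

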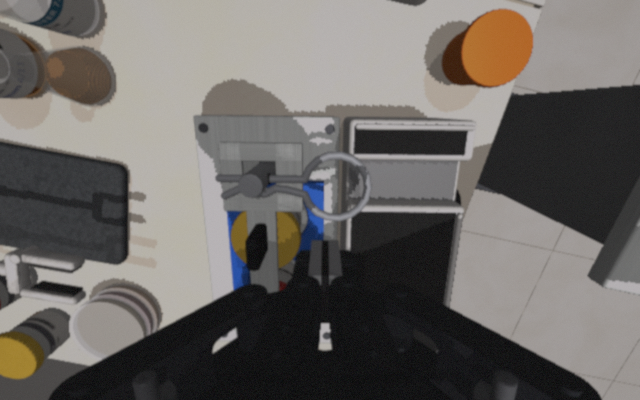

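{"api": "play_rows", "payload": {"offset": [[-2,-8,0],[-1,-7,0],[0,0,-25],[0,0,-20],[0,0,-8],[0,0,0],[0,0,0],[0,0,0]], "turn": [0,0,0,0,0,0,0,0]}}

```text
clock: 3.75
position: [537.0, 70.2, 167.7]
ee_rot: [-0.108, 0.994, 0.0, 0.014]
contact_force: [-0.9, 0.3, -0.2]
gripper_width: 0.0
```

```bash
cat > w.py <<'E'
from h import *
import sys
from scipy.optimize import least_squares
s=arm.read_state(); print(s["position"],s["ee_rot"])
p=eyes.camera_params("wrist");im,d=eyes.get_image("wrist"); n=sys.argv[1]; np.savez(n+".npz",im=im,d=d); cv2.imwrite(f"pics/{n}.png",im[...,::-1])
W=full("wrist",d)
m=(abs(W[...,2]-127)<5)&(np.hypot(W[...,0]-533,W[...,1]-76)<34)&(d>0)
for _ in range(2):
    P=W[m][:,:2]; P=P[P[:,0]<552]
    q=least_squares(lambda q:np.hypot(P[:,0]-q[0],P[:,1]-q[1])-25,[532,75],loss="soft_l1").x
    m=m&(abs(np.hypot(W[...,0]-q[0],W[...,1]-q[1])-25)<6)
print("loop",q,len(P))
T=np.array(p["camera_from_world"]);K=np.array(p["camera_matrix"])
f=T@np.r_[s["position"],1]; f=K@f[:3]; print("TCP px",f[:2]/f[2], f[2])
E
python3 w.py w2
```

```text
[537.01454119  70.21516013 167.67068709] [-1.07648549e-01  9.94088299e-01  1.87597814e-04  1.41495246e-02]
loop [534.08418313  73.87785333] 1069
TCP px [324.95407575 257.63462053] 157.55122799082204
```

View pics/w2.png

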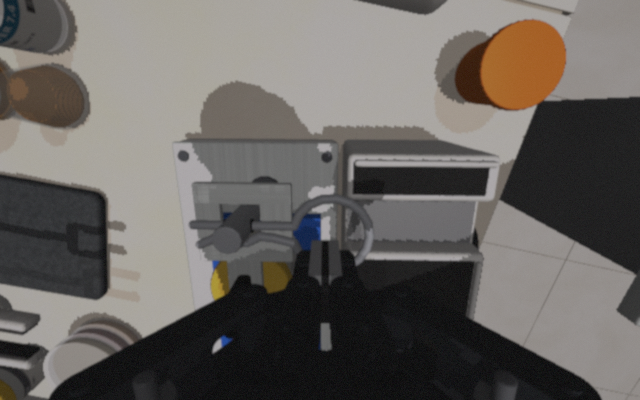

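{"api": "play_rows", "payload": {"offset": [[-3,4,0],[0,0,0],[0,0,-8],[0,0,-8],[0,0,-8],[0,0,0],[0,0,0]], "turn": [0,0,0,0,0,0,0]}}

```text
clock: 4.5
position: [534.1, 75.3, 142.6]
ee_rot: [-0.108, 0.994, 0.0, 0.015]
contact_force: [0.4, 0.6, 0.4]
gripper_width: -0.0
```

```bash
python3 w.py w3; python3 -c "
from h import *
s=arm.read_state();print(s['position'],s['ee_rot'],s['joint_vel'].round(3))"
```

```text
[534.11699571  75.2562286  142.60648663] [-1.08229266e-01  9.94010734e-01  4.48239408e-04  1.51289973e-02]
loop [533.67841224  73.72045926] 1461
TCP px [324.90541008 257.64818648] 157.53011245149693
[533.97567185  75.24669514 142.51811569] [-1.08151209e-01  9.94021335e-01  5.02624391e-04  1.49882886e-02] [-0.001 -0.009  0.006 -0.    -0.002  0.001]
```

{"api": "play_rows", "payload": {"offset": [[0,-1,-8],[0,0,-8],[0,0,-8],[0,0,-8],[0,0,-4],[0,0,0]], "turn": [0,0,0,0,0,0]}}

```text
clock: 5.15
position: [533.8, 73.9, 103.1]
ee_rot: [-0.108, 0.994, 0.0, 0.015]
contact_force: [-0.1, -0.2, 0.5]
gripper_width: 0.1
```

{"api": "play_rows", "payload": {"offset": [[-7.8,-1.7,0],[-7.8,-1.7,0],[-7.8,-1.7,0],[-7.8,-1.7,0],[-7.8,-1.7,0],[-7.8,-1.7,0],[0,0,0]], "turn": [0,0,0,0,0,0,0]}}

```text
clock: 5.85
position: [508.8, 73.9, 115.6]
ee_rot: [-0.113, 0.992, 0.008, 0.047]
contact_force: [-1.1, 0.3, 0.0]
gripper_width: -0.1
```

```bash
python3 w.py w4; python3 -c "
from h import *
from scipy.spatial.transform import Rotation as R
s=arm.read_state();print(s['position'],s['ee_rot'],s['joints'],s['joint_vel'].round(3),s['contact_force']);print(R.from_quat(s['ee_rot']).as_matrix().round(3))"
```

```text
[508.8087351   73.85897023 115.55477463] [-0.11311256  0.99242872  0.00809967  0.0471719 ]
loop [516.03281268  71.72598177] 1454
TCP px [324.85801168 257.69394286] 157.52797999531762
[509.07709     73.85353316 115.52081022] [-0.1131657   0.99242554  0.00799843  0.04712859] [ 0.47076765  0.27768527 -0.49742554  0.0278067  -0.70192981 -0.2640811 ] [-0.004  0.016  0.004 -0.002 -0.012  0.001] [ 0.28045807 -0.54885863  0.40510176]
[[-0.97  -0.225  0.092]
 [-0.224  0.974  0.027]
 [-0.095  0.005 -0.995]]
```

View pics/w4.png

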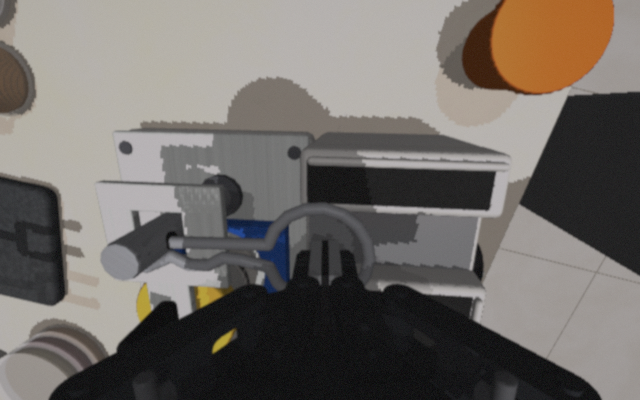

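{"api": "play_rows", "payload": {"offset": [[-8,-4,-8],[-20,-5,-3],[-20,-5,-3],[0,0,0]], "turn": [0,0,0,0]}}

```text
clock: 6.3
position: [468.9, 63.0, 106.5]
ee_rot: [-0.115, 0.992, 0.01, 0.058]
contact_force: [-0.0, -0.8, -0.1]
gripper_width: 0.2
```

```bash
python3 w.py w5; python3 -c "
from h import *
from scipy.spatial.transform import Rotation as R
s=arm.read_state();print(s['position'],s['contact_force']);print(R.from_quat(s['ee_rot']).as_matrix().round(3))"
```

```text
[468.90270025  63.01406101 106.54311062] [-0.11491726  0.99160471  0.01045204  0.05835136]
loop [525.03589935  88.42474188] 1648
TCP px [324.85507694 257.68272909] 157.51604143899192
[470.13432008  63.46856849 106.77755783] [ 0.06676714  0.45644985 -0.15097564]
[[-0.967 -0.229  0.114]
 [-0.227  0.973  0.034]
 [-0.119  0.007 -0.993]]
```

{"api": "play_rows", "payload": {"offset": [[-17,-5,-1],[-17,-5,-1],[0,0,0],[0,0,0]], "turn": [0,0,0,0]}}

```text
clock: 6.75
position: [441.7, 55.8, 107.1]
ee_rot: [-0.116, 0.991, 0.011, 0.063]
contact_force: [0.9, -0.3, -0.5]
gripper_width: -0.0
```

Run:
```python
from h import *
from scipy.spatial.transform import Rotation as R
s=arm.read_state();print(s['position'],s['contact_force']);print(R.from_quat(s['ee_rot']).as_matrix().round(3))
im,d=eyes.get_image("wrist"); cv2.imwrite("pics/w6.png",im[...,::-1]); W=full("wrist",d)
eyes.get_image("scene")
r=silhouettes("scene","clip"); im2,d2=eyes.get_image("scene"); W2=full("scene",d2)
for x in r[:2]: P=W2[x["mask"]]; print(x["score"],x["bbox"],np.median(P,0),np.percentile(P,[5,95],axis=0))
```

```text
[441.7233472   55.80498799 107.07791809] [ 0.88036915 -0.28683638 -0.50310661]
[[-0.965 -0.232  0.122]
 [-0.229  0.973  0.037]
 [-0.127  0.008 -0.992]]
0.65 [329.9, 209.0, 54.8, 18.0] [475.26907299  70.63158626 113.22039587] [[421.14430431  38.68893373  93.22638056]
 [525.53927873  84.50270797 125.47269792]]
0.65 [275.6, 245.6, 175.8, 149.5] [445.00070578 219.73086287  91.15354118] [[385.2474842   47.43827633  17.49350855]
 [593.13961584 298.80441877 123.92619371]]
```

View pics/w6.png

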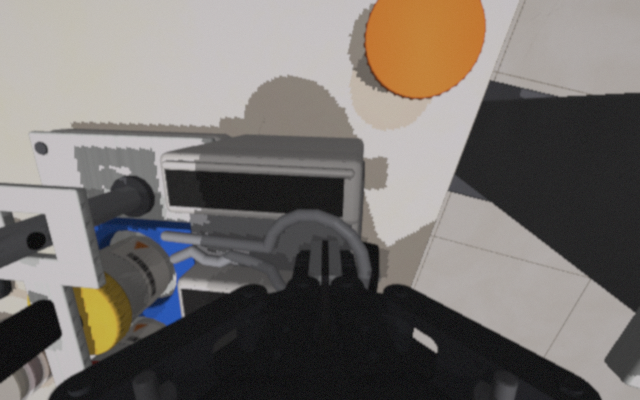

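{"api": "play_rows", "payload": {"offset": [[6,1,0],[0,0,6],[0,0,10],[0,0,15],[0,0,20],[0,0,20],[0,0,20],[0,0,0],[0,0,0]], "turn": [0,0,0,0,0,0,0,0,0]}}

```text
clock: 7.85
position: [447.0, 55.8, 200.6]
ee_rot: [-0.115, 0.992, 0.01, 0.059]
contact_force: [0.6, 0.4, 0.2]
gripper_width: -0.1
```

Run:
```python
from h import *
from scipy.spatial.transform import Rotation as R
s=arm.read_state();print(s['position'],s['contact_force'],s["joints"]);print(R.from_quat(s['ee_rot']).as_matrix().round(3))
im,d=eyes.get_image("scene"); W2=full("scene",d)
for x in silhouettes("scene","clip")[:2]: P=W2[x["mask"]]; print(x["score"],x["bbox"],np.median(P,0),np.percentile(P,[5,95],axis=0))
```

```text
[446.9728939   55.79740799 200.58480087] [0.56273335 0.43216446 0.17880991] [ 0.50508479  0.05162455 -0.53389574  0.03405672 -0.86949144 -0.29423277]
[[-0.967 -0.23   0.114]
 [-0.227  0.973  0.033]
 [-0.118  0.006 -0.993]]
```

{"api": "play_rows", "payload": {"offset": [[15,3,0],[20,3,0],[20,4,0],[20,4,0],[16,3,0],[8,1,-10],[2,0,-15],[0,0,-15],[0,0,-10],[0,0,0],[0,0,0]], "turn": [0,0,0,0,0,0,0,0,0,0,0]}}

```text
clock: 9.05
position: [544.0, 71.2, 133.8]
ee_rot: [-0.115, 0.992, 0.007, 0.045]
contact_force: [-0.5, 0.4, -0.1]
gripper_width: 0.2
```

{"api": "play_rows", "payload": {"offset": [[6,2,6],[8,1.7,0],[8,1.7,0],[8,1.7,0],[8,1.7,0],[8,1.7,0],[8,1.7,0]], "turn": [0,0,0,0,0,0,0]}}

```text
clock: 9.75
position: [578.6, 79.0, 143.9]
ee_rot: [-0.113, 0.993, 0.003, 0.019]
contact_force: [-23.0, 1.6, 17.8]
gripper_width: 0.1
```

{"api": "play_rows", "payload": {"offset": [[7,1.5,-4],[7,1.5,-4],[-4,-1,0],[-8,-2,0],[0,0,0]], "turn": [0,0,0,0,0]}}

```text
clock: 10.25
position: [566.9, 76.7, 147.3]
ee_rot: [-0.114, 0.993, 0.0, 0.004]
contact_force: [1.4, -0.4, 0.4]
gripper_width: 0.1
```

```bash
cat > st.py <<'E'
from h import *
from scipy.spatial.transform import Rotation as R
s=arm.read_state();print(s['position'].round(1),s['contact_force'].round(1),s["joints"].round(3),s["gripper_width"]);print(R.from_quat(s['ee_rot']).as_matrix().round(3))
E
python3 st.py
```

```text
[566.9  76.7 147.3] [ 1.4 -0.4  0.4] [ 0.418  0.366 -0.249  0.002 -0.948 -0.19 ] 0.12156992793673574
[[-0.974 -0.227  0.008]
 [-0.227  0.974  0.002]
 [-0.008 -0.    -1.   ]]
```

{"api": "play_rows", "payload": {"offset": [[-3,0,12],[0,0,15],[0,8,15],[4,12,8],[6,12,0],[6,10,0],[2,6,0],[0,3,0],[0,0,0],[0,0,0]], "turn": [0,0,0,-0.01,-0.005,0,0,0,0,0], "grip": 0}}

```text
clock: 11.25
position: [584.3, 131.6, 196.1]
ee_rot: [-0.106, 0.994, -0.001, 0.001]
contact_force: [0.5, -0.6, -0.2]
gripper_width: 42.7
```

```bash
python3 st.py
python3 - <<'E'
from h import *
im,d=eyes.get_image("wrist"); W=full("wrist",d)
m=(W[...,2]>150)&(W[...,2]<165)&(np.hypot(W[...,0]-582,W[...,1]-130)<22)
r=cv2.minAreaRect(W[m][:,:2].astype(np.float32)); print(m.sum(),W[m].mean(0),r)
im,d=eyes.get_image("scene"); W2=full("scene",d)
for x in silhouettes("scene","clip")[:2]: P=W2[x["mask"]]; print(x["score"],x["bbox"],np.median(P,0),np.percentile(P,[5,95],axis=0))
E
```

```text
[584.3 131.6 196.1] [ 0.5 -0.6 -0.2] [ 0.493  0.366 -0.114  0.003 -1.089 -0.281] 42.69560612863827
[[-0.977 -0.211  0.003]
 [-0.211  0.977 -0.001]
 [-0.003 -0.002 -1.   ]]
605 [583.33704548 128.1891529  156.76330115] ((583.0839233398438, 129.1921844482422), (9.796151161193848, 25.511192321777344), 12.144539833068848)
0.84 [330.8, 209.8, 52.9, 16.7] [459.22620231  67.57494236 118.54916058] [[421.88733173  35.07816517 100.19030353]
 [517.10575115  81.60829161 130.1440133 ]]
0.43 [243.8, 232.4, 27.3, 28.9] [543.76377241 225.25027901  90.94419063] [[536.24270277 198.05142073  60.9472824 ]
 [563.9792341  239.94875289 113.64976278]]
```

{"api": "play_rows", "payload": {"offset": [[-1,-2,-8],[0,0,-15],[0,0,-15],[0,0,-14],[0,0,-10],[0,0,-3],[0,0,0]], "turn": [0,0,0,0,0,0,0]}}

```text
clock: 12.1
position: [582.1, 126.7, 128.1]
ee_rot: [-0.105, 0.995, -0.0, 0.002]
contact_force: [0.4, 0.2, 0.3]
gripper_width: 43.0
```

{"api": "play_rows", "payload": {"offset": [[0,0,0],[0,0,0],[0,0,0],[0,0,0],[0,0,0]], "turn": [0,0,0,0,0], "grip": -1}}

```text
clock: 12.6
position: [583.5, 127.0, 129.5]
ee_rot: [-0.105, 0.994, -0.0, 0.004]
contact_force: [2.0, 0.6, -0.7]
gripper_width: 9.3
```

{"api": "play_rows", "payload": {"offset": [[-0.7,3.4,15],[-1,4.8,14.6],[-1.4,6.3,14],[-1.6,7.6,13.3],[0,0,0]], "turn": [0,0,0,0,0]}}

```text
clock: 13.1
position: [579.0, 148.2, 183.3]
ee_rot: [-0.105, 0.994, -0.002, 0.002]
contact_force: [0.1, -0.2, -0.1]
gripper_width: 8.8
```

{"api": "play_rows", "payload": {"offset": [[-1.9,8.8,12.4],[-2.2,10,11.5],[-2.4,11,10.4],[-2.6,12,9.2],[-2.8,12.9,8],[-1,5,3],[0,0,0]], "turn": [0,0,0,0,0,0,0]}}

```text
clock: 13.8
position: [567.3, 201.9, 235.4]
ee_rot: [-0.104, 0.995, -0.01, 0.0]
contact_force: [1.2, -1.0, -1.6]
gripper_width: 9.3
```

{"api": "play_rows", "payload": {"offset": [[-2.6,12,7.5],[-0.6,3,1.5],[0,0,0]], "turn": [0,0,0]}}

```text
clock: 14.1
position: [564.5, 214.9, 242.3]
ee_rot: [-0.104, 0.995, -0.011, -0.0]
contact_force: [2.8, -1.2, -2.2]
gripper_width: 8.7
```

{"api": "play_rows", "payload": {"offset": [[0,0,0],[0,0,0],[0,0,0],[0,3,10],[0,3,20],[0,3,25],[0,0,25],[0,0,25],[0,0,20],[0,0,10],[0,0,0]], "turn": [0,0,0,0,0,0,0,0,0,0,0], "grip": -0.35}}

```text
clock: 15.2
position: [562.1, 226.6, 390.6]
ee_rot: [-0.103, 0.995, -0.006, 0.002]
contact_force: [0.4, -0.3, -1.8]
gripper_width: 27.5
```

```bash
python3 st.py
python3 - <<'E'
from h import *
im,d=eyes.get_image("scene"); W=full("scene",d); cv2.imwrite("pics/s2.png",im[...,::-1])
for q in ["hold_bar","bar_tab"]:
  for x in silhouettes("scene",q)[:2]: P=W[x["mask"]]; print(q,x["score"],x["bbox"],np.median(P,0),np.percentile(P,[2,98],axis=0))
E
```

```text
[562.1 226.6 390.6] [ 0.4 -0.3 -1.8] [ 0.657  0.292  0.255  0.013 -1.536 -0.45 ] 27.48249367168837
[[-0.979 -0.206  0.006]
 [-0.206  0.979 -0.012]
 [-0.004 -0.013 -1.   ]]
hold_bar 0.98 [242.2, 175.2, 63.8, 119.6] [561.17432682 204.42689054 245.82358452] [[542.04049882 144.58797702 121.96047462]
 [604.83420887 282.66881104 303.01814133]]
bar_tab 0.63 [241.9, 173.9, 66.1, 117.4] [561.62738644 202.33729231 241.10364574] [[541.69481459 -60.60230763  81.02947647]
 [943.8213098  282.92320999 303.12823138]]
```

View pics/s2.png

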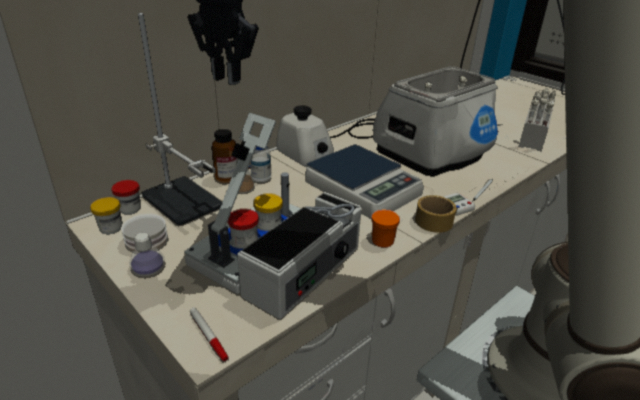

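{"api": "play_rows", "payload": {"offset": [[2,-12,0],[5,-22,0],[5,-22,0],[5,-22,0],[4,-18,0],[2,-9,0],[0,0,0],[0,0,0]], "turn": [0,0,0,0,0,0,0,0], "grip": -0.05}}

```text
clock: 16.15
position: [582.5, 113.1, 377.8]
ee_rot: [-0.103, 0.995, -0.01, -0.009]
contact_force: [0.2, 0.1, 0.2]
gripper_width: 40.6
```

{"api": "play_rows", "payload": {"offset": [[3,2,-12],[0,0,-18],[0,0,-20],[0,0,-18],[0,0,-12],[0,0,-4],[0,0,0]], "turn": [0,0,0,0,0,0,0]}}

```text
clock: 16.85
position: [584.0, 120.8, 284.8]
ee_rot: [-0.107, 0.994, -0.01, -0.011]
contact_force: [-0.1, -0.6, -0.6]
gripper_width: 40.4
```

```bash
python3 st.py
```

```text
[584.  120.8 284.8] [-0.1 -0.6 -0.6] [ 0.481  0.317  0.037  0.011 -1.319 -0.27 ] 40.41391074350179
[[-0.977 -0.212 -0.02 ]
 [-0.212  0.977 -0.023]
 [ 0.024 -0.018 -1.   ]]
```

{"api": "play_rows", "payload": {"offset": [[-2.1,9.8,2],[-2.5,11.7,2.5],[-2.5,11.7,2.5],[-2.5,11.7,2.5],[-2.5,11.7,2.5],[-2.5,11.7,2.5],[-2.5,11.7,2.5]], "turn": [0,0,0,0,0,0,0]}}

```text
clock: 17.55
position: [567.9, 205.2, 310.0]
ee_rot: [-0.106, 0.994, -0.011, -0.006]
contact_force: [0.4, -2.2, 1.6]
gripper_width: 40.6
```

{"api": "play_rows", "payload": {"offset": [[-2.5,11.7,1],[-2.5,11.7,0.5],[-2.5,11.7,0],[-2.5,11.7,0],[-2.5,11.7,0],[-2.5,11.7,0]], "turn": [0,0,0,0,0,0]}}

```text
clock: 18.15
position: [550.6, 283.5, 309.9]
ee_rot: [-0.107, 0.994, -0.011, -0.007]
contact_force: [1.1, -1.7, -1.4]
gripper_width: 40.3
```

{"api": "play_rows", "payload": {"offset": [[-2.3,11,0],[-2.3,11,0],[-1.5,7,0],[0,0,0]], "turn": [0,0,0,0]}}

```text
clock: 18.55
position: [542.5, 316.6, 307.1]
ee_rot: [-0.108, 0.994, -0.012, -0.009]
contact_force: [0.5, -1.0, -0.3]
gripper_width: 40.4
```

```bash
python3 st.py
python3 - <<'E'
from h import *
im,d=eyes.get_image("scene"); W=full("scene",d)
for q in ["hold_bar"]:
  for x in silhouettes("scene",q)[:1]: 
    P=W[x["mask"]]; print(q,x["score"],x["bbox"],np.percentile(P,[2,98],axis=0))
    for z in range(130,360,30):
        Q=P[abs(P[:,2]-z)<10]; 
        if len(Q): print(z,len(Q),np.median(Q,0))
E
```

```text
[542.5 316.6 307.1] [ 0.5 -1.  -0.3] [ 0.789  0.366  0.165  0.006 -1.399 -0.574] 40.42193868508596
[[-0.977 -0.214 -0.016]
 [-0.214  0.977 -0.025]
 [ 0.021 -0.021 -1.   ]]
hold_bar 0.21 [262.0, 222.4, 202.0, 186.2] [[382.40686179  24.5533973    9.80654973]
 [617.90415017 342.29613555 329.39367242]]
130 224 [553.73943384 277.46348124 127.2927404 ]
160 109 [550.53914898 289.23623653 156.48933696]
190 81 [542.07739172 299.47064898 190.05955192]
220 81 [539.35916211 307.69622465 219.83763987]
250 194 [534.14197807 332.84729279 252.61250789]
280 175 [536.98211322 326.62903123 277.53130438]
310 223 [533.67042604 330.33985117 308.79416474]
340 190 [532.54152235 338.35641374 336.64217313]
```

{"api": "play_rows", "payload": {"offset": [[2,-10,0],[4,-18,0],[5,-22,0],[5,-24,0],[5,-24,-8],[5,-24,-15],[5,-22,-15],[4,-16,-15],[2,-8,-15],[0,0,-12],[0,0,0],[0,0,0]], "turn": [0,0,0,0,0,0,0,0,0,0,0,0], "grip": 1}}

```text
clock: 19.85
position: [581.3, 125.6, 229.8]
ee_rot: [-0.102, 0.995, -0.009, -0.005]
contact_force: [0.6, 0.5, 0.2]
gripper_width: 85.4
```

```bash
python3 st.py
python3 - <<'E'
from h import *
im,d=eyes.get_image("wrist"); W=full("wrist",d); cv2.imwrite("pics/w7.png",im[...,::-1])
hsv=cv2.cvtColor(im,cv2.COLOR_RGB2HSV)
m=(hsv[...,0]>18)&(hsv[...,0]<35)&(hsv[...,1]>130)&(abs(W[...,2]-113)<4)&(abs(W[...,0]-581)<50)&(abs(W[...,1]-136)<50)
print(m.sum(),cv2.minEnclosingCircle(W[m][:,:2].astype(np.float32)),W[m].mean(0))
E
```

```text
[581.3 125.6 229.8] [0.6 0.5 0.2] [ 0.491  0.341 -0.068  0.014 -1.178 -0.293] 85.39687359458607
[[-0.979 -0.202 -0.008]
 [-0.202  0.979 -0.019]
 [ 0.012 -0.017 -1.   ]]
3353 ((581.1788330078125, 136.64366149902344), 30.833406448364258) [581.48339121 135.66150999 112.08902879]
```

{"api": "play_rows", "payload": {"offset": [[0,6,0],[0,4,-5],[0,0,-12],[0,0,-15],[0,0,-15],[0,0,-15],[0,0,-12],[0,0,-6],[0,0,0],[0,0,0]], "turn": [0,0,0,0,0,0,0,0,0,0]}}

```text
clock: 20.9
position: [580.9, 141.1, 145.2]
ee_rot: [-0.105, 0.994, -0.008, -0.004]
contact_force: [0.9, -0.2, -0.5]
gripper_width: 85.7
```

{"api": "play_rows", "payload": {"offset": [[0,-4,0],[0,-1,-8],[0,0,-10],[0,0,-10],[0,0,-10],[0,0,-10],[0,0,-9],[0,0,-5],[0,0,0],[0,0,0]], "turn": [0,0,0,0,0,0,0,0,0,0]}}

```text
clock: 21.9
position: [581.3, 135.6, 78.5]
ee_rot: [-0.105, 0.994, -0.008, -0.003]
contact_force: [0.0, -0.6, 0.6]
gripper_width: 85.6
```

{"api": "play_rows", "payload": {"offset": [[0,0,0],[0,0,0],[0,0,0],[0,0,0],[0,0,0],[0,0,0]], "turn": [0,0,0,0,0,0], "grip": -1}}

```text
clock: 22.5
position: [582.3, 136.1, 80.5]
ee_rot: [-0.105, 0.994, -0.007, -0.001]
contact_force: [-0.4, 0.0, -0.7]
gripper_width: 60.7
```

{"api": "play_rows", "payload": {"offset": [[0,0,5],[0,0,8],[0,0,12],[0,0,15],[0,0,15],[0,0,15],[0,0,15],[0,0,15],[0,0,15],[0,0,8],[0,0,0]], "turn": [0,0,0,0,0,0,0,0,0,0,0]}}

```text
clock: 23.6
position: [582.8, 136.0, 218.1]
ee_rot: [-0.105, 0.994, -0.006, 0.003]
contact_force: [0.0, -0.4, -0.5]
gripper_width: 60.6
```

{"api": "play_rows", "payload": {"offset": [[2,-10,0],[4,-20,0],[5,-28,0],[5,-30,0],[5,-30,0],[5,-30,0],[5,-30,0],[5,-30,0],[5,-28,0],[5,-24,0],[3,-18,0],[0,0,0]], "turn": [0,0,0,0,0,0,0,0,0,0,0,0]}}

```text
clock: 24.8
position: [625.6, -160.0, 206.1]
ee_rot: [-0.104, 0.994, -0.006, -0.008]
contact_force: [0.9, -0.5, -1.1]
gripper_width: 60.6
```

{"api": "play_rows", "payload": {"offset": [[6,-6,0],[6,-8,-8],[3,-5,-12],[0,0,-15],[0,0,-15],[0,0,-15],[0,0,-12],[0,0,-6],[0,0,0],[0,0,0]], "turn": [0,0,0,0,0,0,0,0,0,0]}}

```text
clock: 25.8
position: [640.4, -178.6, 111.2]
ee_rot: [-0.106, 0.994, -0.005, -0.013]
contact_force: [-0.9, 0.3, -0.5]
gripper_width: 60.9
```

```bash
python3 st.py
```

```text
[ 640.4 -178.6  111.2] [-0.9  0.3 -0.5] [-0.024  0.557 -0.029  0.014 -1.009  0.228] 60.93481992229267
[[-0.977 -0.211 -0.024]
 [-0.211  0.977 -0.012]
 [ 0.026 -0.006 -1.   ]]
```

{"api": "play_rows", "payload": {"offset": [[0,-4,-4],[0,-3,-4],[0,0,-4],[0,0,-2],[0,0,-1],[0,0,0]], "turn": [0,0,0,0,0,0]}}

```text
clock: 26.4
position: [641.7, -186.7, 97.5]
ee_rot: [-0.106, 0.994, -0.005, -0.01]
contact_force: [1.2, 0.1, -0.8]
gripper_width: 60.7
```

{"api": "play_rows", "payload": {"offset": [[0,0,-2],[0,0,-2],[0,0,-1]], "turn": [0,0,0]}}

```text
clock: 26.7
position: [642.0, -186.7, 94.4]
ee_rot: [-0.107, 0.994, -0.006, -0.01]
contact_force: [-2.6, 0.6, 5.1]
gripper_width: 60.7
```

{"api": "play_rows", "payload": {"offset": [[0,0,0],[0,0,0],[0,0,0],[0,0,0],[0,0,0],[0,0,5],[0,0,10],[0,0,15],[0,0,20],[0,0,20],[0,0,20],[0,0,20]], "turn": [0,0,0,0,0,0,0,0,0,0,0,0], "grip": 1}}

```text
clock: 27.9
position: [640.7, -186.6, 208.7]
ee_rot: [-0.107, 0.994, -0.005, -0.011]
contact_force: [0.1, 0.7, 0.5]
gripper_width: 85.7
```

{"api": "play_rows", "payload": {"offset": [[0,0,15],[-10,-20,0],[-20,-30,0],[-20,-30,0],[-20,-30,0],[-15,-20,0],[-10,-10,0],[0,0,0],[0,0,0],[0,0,0]], "turn": [0,0,0,0,0,0,0,0,0,0]}}

```text
clock: 28.9
position: [546.2, -330.0, 239.3]
ee_rot: [-0.109, 0.994, -0.009, -0.001]
contact_force: [0.3, -0.6, 1.1]
gripper_width: 85.2
```

```bash
python3 st.py
python3 - <<'E'
from h import *
out=[]
for c in ["top","scene"]:
    im,d=eyes.get_image(c); W=full(c,d); out.append(im); hsv=cv2.cvtColor(im,cv2.COLOR_RGB2HSV)
    for n,hm,c0 in [("yellow",(hsv[...,0]>18)&(hsv[...,0]<35),(642,-187)),("red",(hsv[...,0]<8)|(hsv[...,0]>172),(564,212))]:
        m=hm&(hsv[...,1]>130)&(np.hypot(W[...,0]-c0[0],W[...,1]-c0[1])<45)&(W[...,2]>107)
        if m.sum()>5: print(c,n,m.sum(),cv2.minEnclosingCircle(W[m][:,:2].astype(np.float32))[0],np.percentile(W[m][:,2],[5,50,95]))
    for q in ["clip","hold_bar"]:
        for x in silhouettes(c,q)[:1]:
            P=W[x["mask"]]; print(c,q,x["score"],np.median(P,0),np.percentile(P,[3,97],axis=0))
a=np.vstack([out[0][90:290,130:530],out[1][120:320,130:530]]); a=cv2.resize(a,None,fx=1.5,fy=1.5)
cv2.imwrite("pics/end.png",a[...,::-1])
E
```

```text
[ 546.2 -330.   239.3] [ 0.3 -0.6  1.1] [-0.282  0.398  0.041  0.019 -1.209  0.493] 85.20118715430402
[[-0.976 -0.216 -0.   ]
 [-0.216  0.976 -0.018]
 [ 0.004 -0.018 -1.   ]]
top yellow 490 (640.6246948242188, -183.9839630126953) [123.69395897 126.46590726 129.19312036]
top red 490 (564.751708984375, 210.75486755371094) [108.81177251 111.55117361 114.22719122]
top clip 0.82 [459.96526208  63.87635333 111.0132463 ] [[426.01103412  29.29984006  91.25978046]
 [515.05277909  75.85189378 129.35454034]]
top hold_bar 0.94 [542.68025465 322.24087621 289.46698773] [[ 508.26424113  277.59141931 -463.59276185]
 [ 621.80214985  631.18592245  338.78232332]]
scene yellow 264 (641.8643798828125, -181.62071228027344) [117.76020374 126.8443044  128.83643911]
scene red 449 (562.8937377929688, 215.30137634277344) [109.14432661 112.84892287 114.56611587]
scene clip 0.6 [462.81720446  65.31483656 115.96441452] [[421.47077909  33.17843561  97.07117314]
 [519.24788266  83.39763252 129.69774664]]
scene hold_bar 0.8 [536.73096947 326.8762344  268.82605806] [[507.04128432 283.67528691 125.48370398]
 [563.68872967 351.04416652 338.59130744]]
```

View pics/end.png

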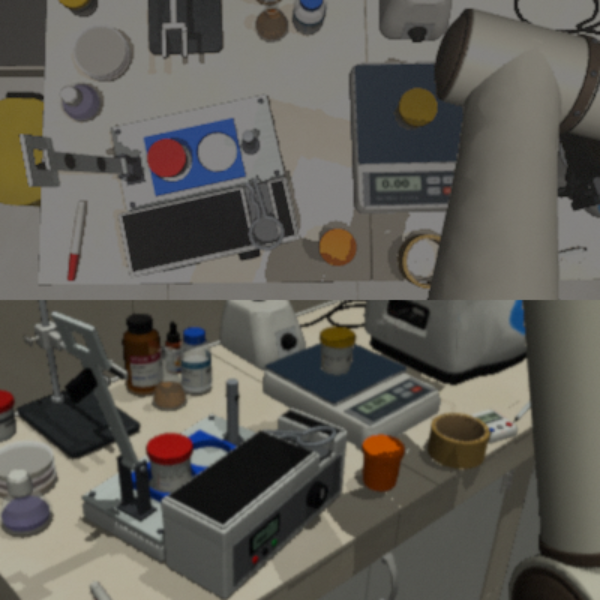

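The picture shows the yellow cup upright on the pan, the bar back, the clip on the console, the red cup in its hole and the arm clear.

```bash
python3 -c "
from bench import arm
print(arm.job_done())"
```

```text
the job is handed in; nothing more can be done
None
```

The whole task is done and handed in at about 29 s of the 72 s allowed. I pulled the clip out by its loop and left it on the console, swung the bar up and back, and stood the yellow cup on the scale's pan.

Final checks, from the scene and top cameras just before handing in:
- **Yellow cup:** it looks upright. It measured (641, -183) mm against a pan centre of about (643, -189) mm, and its lid top at about 126.5 mm puts its underside on the pan.
- **Bar:** it stayed back at about 1.86 rad, measured right after the push.
- **Clip:** its loop was drawn about 86 mm, estimated from its front edge, and it lies on the console.
- **Red cup:** it is upright and within about 1 mm of its starting position.
- **Arm:** it had backed off and was touching nothing.

**Disagreements:**
- The scene, top and wrist cameras differed by 2 to 5 mm in y. I went by the wrist camera for the loop, tab and cup.
- Pulling the clip tilted the tool by about 0.12 rad. Moving back and pushing the fingers against the fixed post brought it down to 0.008 rad before the bar was gripped.
- The scene camera failed to find the clip once while I was lifting off it, but found it in every later check.

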